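# Reset, switch on and jog the jar roller

### The arm

A 6-joint arm with a two-finger parallel gripper is mounted at the origin on a cart in front of the work surface, level with it; the furniture and walls round the work are solid. World frame = base frame: x ahead of the robot, y to its left, z up, the work surface at z = 0. Lengths are in m, angles in rad, forces in N, time in s.
With the tool pointing down it reaches from about 0.35 to 0.775 m from the base axis. Payload 5.5 kg.
Tool frame: the origin (TCP) lies at the very end of the fingers, on their centre line; the grasp point (between the pads) lies 19 mm behind it; z points along the fingers, y is the line along which they close (so a half turn about z gives the same grasp; the last joint's range is limited). The gripper opens to 85 mm and grips with 20 to 120 N. Pads are 22 mm wide; open, the fingers measure 114 mm over their backs; the gripper's body (76 mm by 85 mm) begins 54 mm behind the grasp point. The pads swing forward as they close: fully open they stand 13 mm farther back than shut.
Start: joints at [1.122, 0.313, 0.046, 1.304, 0, 1.431], TCP at [0.175, 0.548, 0.231] pointing down, gripper open.
Joint ranges: [-2.76, 2.76], [-0.86, 1.69], [-1.03, 1.26], [-2.2, 2.34], [-1.47, 1.5], [-3.14, 3.14]. Speed limits (rad/s): [2.57, 2.57, 3.14, 3.14, 3.14, 3.14].

### API

Orientations are given as a 3x3 rotation matrix whose columns are the frame's x, y, z axes.
In Python, from plant import observe, snapshot, camera_info, hand_in, silhouettes, spot_point gives the robot as it stands.
- The arm moves only by the tool drive_tool, never from a script. Its argument "increments" is a list of rows, each an object of numbers: "fingers": the finger opening in mm, from 0 to 85.4; "tx", "ty", "tz": the shift along the tool's x, y, z in units of 40 mm (1.0 is 40 mm); "wx", "wy", "wz": the turn, a rotation vector about the tool's x, y, z in units of 6 degrees (1.0 is 6 degrees). In form: [{"fingers": .., "tx": .., "ty": .., "tz": .., "wx": .., "wy": .., "wz": ..}, ...]. A call has 1 to 5 rows; each row is the pose to reach, as a shift and turn from the pose commanded when the call began, along the tool's axes at that moment; what a row does not reach only later rows make up. A row lasts 1/12 s, in which the tool goes at most 41.7 mm and 7.16 degrees, less where a joint would pass 70% of its speed; a pose out of reach is approached as far as the arm can. A call with a gripper value outside its range is refused whole. The fingers move at their own pace and stop on an object; "force" is the grip in N (left out, the last holds). Time passes only in rows, so rows that repeat a pose let the fingers close. It gives the time, the measured TCP pose, the force, the opening and the grip force at its end, in the units of the state.
- observe(): the state, without advancing time (a new reading comes with each control period).
- snapshot(name): name is "scene" or "top" or "wrist"; returns the picture (420x560x3 uint8, blue, green, red); there is no depth.
- camera_info(name): a dict with "camera_matrix" (3x3 intrinsics, pixels), "R" (3x3) and "t" (3): a world point X has camera coordinates R X + t. Camera axes: x right, y down, z forward; pixel columns grow to the right and rows downward; lengths in m; the calibration is good to about 2 mm. A picture is of the moment at which its call begins: read the wrist's pose just before it. camera_info takes no time and is no camera call; for the wrist camera it gives the pose at the moment of the call.
- hand_in(): hands the job in; it is judged then, once.
Trained networks look in the newest picture that a camera, given by its name, has taken for a name from the list of things; names that differ only in an ending like _2 or _b are one class to them, and where a whole thing is asked for, a point or a joint stands for the part that bears it (a point fixed in the world has none). Each returns a list of dicts, best first, with "conf" (0 to 1); they miss things now and then, are a little off and sometimes report something else, mostly with a low value. They report only what shows in the picture. A call takes as long as a camera call.
- silhouettes(camera, query): "mask" (420x560 bool, what is visible of it).
- spot_point(camera, query): "position" ([x, y, z] in m, in world coordinates, good to about 4 mm: a listed point, or the origin of a listed thing).
The state is a dict: "time_s": time; "joint_positions": joint angles; "qd": joint speeds; "joint_efforts": joint torques, N m; "ee_pos": TCP position; "ee_rot": TCP orientation; "wrist_force": force on the tool from outside, world axes, zero at the start; "torque": the same for the moment, N m; "opening": finger opening in m; "finger_force": force on a finger pad.
Only numpy, scipy, OpenCV 4.12 (cv2) and the standard library are available. Lean on these libraries where they do the work, as an engineer would, in place of code of your own. Each camera call takes 0.05 s, during which the arm holds its last target. There are 200 camera calls.

### The job

Jog the paint-jar roller: first push its popped-out yellow breaker button fully home, then tip the black rocker over to on by pressing its raised end, and last press the green jog button right down and finish while still holding it down. Do it all by pushing from above with the fingertips; never press the red stop button, and leave the jar, jar lid and bottle beside the machine where they are.

Things in the scene. Friction and masses are not known exactly. Their poses are not given: they have to be found in the camera images.
- roller: The jar roller, fixed to the desk: grey machine 200 (x) x 270 (y) mm, turned by up to 0.25 rad. Origin at the centre of its underside; x points away from the robot, z up. Along its front (x -100 to -8 mm) a flat blue console, 60 mm high, carries four controls in a row at x = -54 mm, 56 mm apart, in an order that varies. Behind, two rollers with a paint jar fixed across them, up to 115 mm high.
- breaker (a joint): How far the yellow breaker button is pushed in, m: 0 to 0.0015 at the start (popped out), 0.008 fully home. It slides straight down against about 2.5 N of friction and stays where it is left.
- breaker_top (a point): Centre of the top of the yellow breaker button, a round plunger 26 mm across in a steel collar; moves with it. 16 mm above the console when fully out, 8 mm when home (the 40 mm wide collar is 4 mm high).
- rocker (a joint): Angle of the black rocker, rad: 0 = off (start), 0.42 = on (end stop). It tips against friction of 0.05 N m (about 2.5 N at the press point) and stays where it is left.
- rocker_press (a point): Point to press: on the upper face of the rocker's raised half, 22 mm from the hinge; moves with the rocker. Off: 24 mm above the console. On: 15 mm above the console and about 3.5 mm farther from the robot; that half is then level.
- rocker_base: The rocker's dark frame, fixed to the console, 78 x 36 mm, 4 mm high; origin at its centre on the console's top. In it a black V-shaped paddle, 26 mm wide, two halves of 34 mm along x; its hinge lies along y, 11 mm above this origin. Off: the near half is level and the far half (white bar) raised by 0.42 rad.
- green (a joint): How far the green jog button is pressed, m: 0 released, 0.006 fully down. Spring: 1.5 N at the top to 4.5 N at the bottom; it comes back up when let go.
- green_top (a point): Centre of the top of the green jog button, round, 28 mm across, in a black collar; moves with it. 14 mm above the console when released, 8 mm when fully down (the collar is 4 mm high).
- green_base: The green button's black collar, fixed to the console, 40 mm across; origin at its centre on the console's top.
- red (a joint): How far the red stop button is pressed, m: 0 released; not to be pressed.
- red_top (a point): Centre of the top of the red mushroom-shaped stop button, 34 mm across, 16.5 mm above the console.
- teal_jar: Loose jar of teal paint with a tan lid, 50 mm across, 58 mm high, left of the machine; origin at the centre of its underside. Not to be moved.
- lid: Loose tan jar lid with red paint in it, 48 mm across, 11 mm high, lying on the desk in front of the machine; origin at the centre of its underside. Not to be moved.
- paint_bottle: Loose bottle of yellow paint with a dark cap, 30 mm across, 58 mm high, right of the machine; origin at the centre of its underside. Not to be moved.

How it is judged:
By the outcome, as a careful person would: the job done as asked, in the order asked, and still so for the second after the job is handed in, while the arm keeps its last pose, push and grip.
It also fails if it takes over 38 s, if anything falls off the work surface, if the arm or the gripper's body presses on something with over 40 N, if the wrist force passes 120 N, or if a joint passes its speed limit or range.

## Working session

There is one attempt and no reset: what is moved stays moved. The work goes in short steps, Python scripts to look and compute and a tool call to move; the robot and the scene stay as the last step left them, time stands still between calls to the robot, and variables do not carry over. Pictures are saved under pics/ and viewed, at most 10 in all, crops included, and the job is handed in when it is done.

Besides the shell and the picture viewer there is one more tool, called after "Request:" in YAML: its name, and indented under it one key for each argument. drive_tool: Moves the arm, as the interface text tells. Its arguments: {"type":"object","properties":{"increments":{"type":"array","items":{"type":"object","properties":{"fingers":{"type":"number"},"tx":{"type":"number"},"ty":{"type":"number"},"tz":{"type":"number"},"wx":{"type":"number"},"wy":{"type":"number"},"wz":{"type":"number"}}}},"force":{"type":"number"}},"required":["increments"]}

```bash
mkdir -p pics; python3 - <<'E'
from plant import *
import cv2,numpy as np
ims=[snapshot(n) for n in("scene","top")]
cv2.imwrite("pics/a.png",cv2.resize(np.vstack(ims),(448*1,672))[:600] if 0 else cv2.resize(np.hstack(ims),(800,300)))
cv2.imwrite("pics/top.png",ims[1])
for q in["breaker_top","rocker_press","rocker_base","green_top","green_base","red_top","roller","teal_jar","lid","paint_bottle"]:
  for c in("top","scene"):
    print(q,c,[(np.round(d["position"],4).tolist(),round(d["conf"],2)) for d in spot_point(c,q)[:2]])
s=observe();print(s["time_s"],s["ee_pos"],np.round(s["ee_rot"],3),s["opening"])
E
```

```text
breaker_top top [([0.5187, 0.0753, 0.0764], 0.54)]
breaker_top scene [([0.5199, 0.0791, 0.0733], 0.57)]
rocker_press top [([0.5501, 0.1305, 0.0843], 0.9)]
rocker_press scene [([0.5521, 0.1273, 0.0844], 0.79)]
rocker_base top [([0.5317, 0.1326, 0.0602], 0.86)]
rocker_base scene [([0.5323, 0.1349, 0.0611], 0.91)]
green_top top [([0.5124, 0.0228, 0.0756], 0.47)]
green_top scene [([0.5073, 0.0227, 0.0706], 0.62), ([0.5674, 0.0366, 0.0024], 0.46)]
green_base top [([0.5788, 0.2224, 0.0009], 0.64)]
green_base scene [([0.5084, 0.0214, 0.0577], 0.78)]
red_top top [([0.4943, -0.0372, 0.0762], 0.6)]
red_top scene [([0.4959, -0.0311, 0.077], 0.72), ([0.5331, 0.1341, 0.0632], 0.66)]
roller top [([0.5694, 0.0381, 0.0017], 0.8), ([0.5054, 0.0241, 0.059], 0.25)]
roller scene [([0.569, 0.038, -0.0008], 0.79)]
teal_jar top [([0.5794, 0.2244, 0.0004], 0.7)]
teal_jar scene []
lid top [([0.4013, 0.0709, 0.0023], 0.88), ([0.5323, 0.1281, 0.0633], 0.63)]
lid scene [([0.4063, 0.0734, 0.0006], 0.85), ([0.5385, 0.1335, 0.0594], 0.32)]
paint_bottle top [([0.5468, -0.1397, -0.003], 0.7)]
paint_bottle scene [([0.543, -0.136, -0.0035], 0.66)]
1.1 [0.17480369 0.54783403 0.23134174] [[-0.953  0.304  0.   ]
 [ 0.304  0.953  0.   ]
 [-0.     0.    -1.   ]] 0.08517569646182062
```

View pics/top.png

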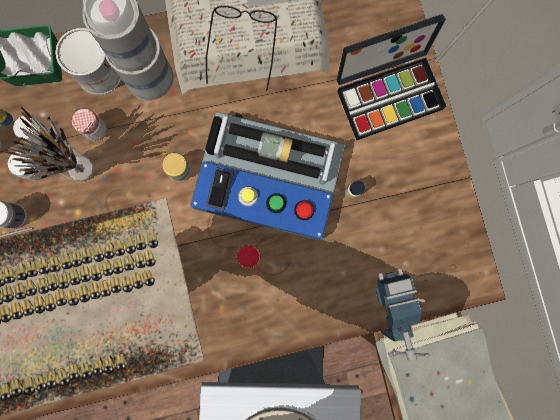

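View pics/a.png

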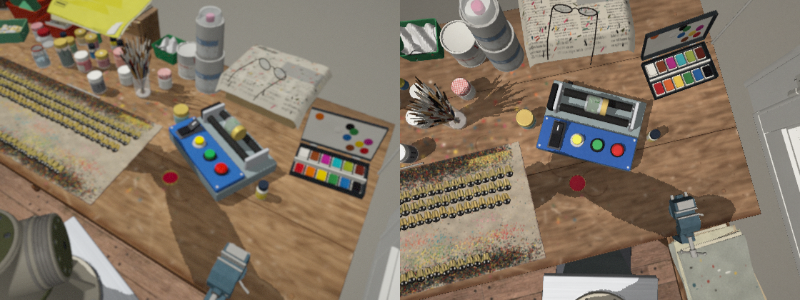

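The top view shows, left to right, the black rocker (218,188), yellow (248,196), green (277,203) and red (304,210), with the lid in front at (248,257). The detections fit the 56 mm row at a yaw of about -0.217. I'm closing the fingers and moving over the breaker.

Request:
drive_tool:
  increments:
    - {"fingers": 0,"tx": -0.8,"ty": -0.58}
    - {"fingers": 0,"tx": -1.6,"ty": -1.16}
    - {"fingers": 0,"tx": -2.4,"ty": -1.74}
    - {"fingers": 0,"tx": -3.1,"ty": -2.25}
    - {"fingers": 0,"tx": -3.1,"ty": -2.25}
  force: 40

```text
$.increments[0]: bad value
```

Request:
drive_tool:
  increments:
    - {"fingers": 0,"tx": -0.8,"ty": -0.58}
    - {"fingers": 0,"tx": -1.6,"ty": -1.16}
    - {"fingers": 0,"tx": -2.4,"ty": -1.74}
    - {"fingers": 0,"tx": -3.1,"ty": -2.25}
    - {"fingers": 0,"tx": -3.1,"ty": -2.25}

```text
$.increments[0]: bad value
```

Request:
drive_tool:
  increments:
    - {"fingers": 0,"tx": -0.8,"ty": -0.58}
    - {"fingers": 0,"tx": -1.6,"ty": -1.16}
    - {"fingers": 0,"tx": -2.4,"ty": -1.74}
    - {"fingers": 0,"tx": -3.1,"ty": -2.25}
    - {"fingers": 0,"tx": -3.1,"ty": -2.25}

```text
$.increments[0]: bad value
```

Request:
drive_tool:
  increments:
    - {"fingers": 0,"tx": -0.8,"ty": -0.58,"tz": 0,"wx": 0,"wy": 0,"wz": 0}
    - {"fingers": 0,"tx": -1.6,"ty": -1.16,"tz": 0,"wx": 0,"wy": 0,"wz": 0}
    - {"fingers": 0,"tx": -2.4,"ty": -1.74,"tz": 0,"wx": 0,"wy": 0,"wz": 0}
    - {"fingers": 0,"tx": -3.1,"ty": -2.25,"tz": 0,"wx": 0,"wy": 0,"wz": 0}
    - {"fingers": 0,"tx": -3.1,"ty": -2.25,"tz": 0,"wx": 0,"wy": 0,"wz": 0}
  force: 40

```text
time_s: 1.52
ee_pos: [0.2681, 0.4204, 0.2315]
ee_rot: [[-0.951, 0.309, 0.001], [0.309, 0.951, -0.002], [-0.002, -0.001, -1.0]]
wrist_force: [-0.4, 0.7, -0.1]
opening: 0.0257
finger_force: 0.0
```

Request:
drive_tool:
  increments:
    - {"fingers": 0,"tx": -0.8,"ty": -0.58,"tz": 0,"wx": 0,"wy": 0,"wz": 0}
    - {"fingers": 0,"tx": -1.6,"ty": -1.16,"tz": 0,"wx": 0,"wy": 0,"wz": 0}
    - {"fingers": 0,"tx": -2.4,"ty": -1.74,"tz": 0,"wx": 0,"wy": 0,"wz": 0}
    - {"fingers": 0,"tx": -3.1,"ty": -2.25,"tz": 0,"wx": 0,"wy": 0,"wz": 0}
    - {"fingers": 0,"tx": -3.1,"ty": -2.25,"tz": 0,"wx": 0,"wy": 0,"wz": 0}

```text
time_s: 1.93
ee_pos: [0.3594, 0.2974, 0.2315]
ee_rot: [[-0.951, 0.31, 0.002], [0.31, 0.951, -0.001], [-0.002, -0.001, -1.0]]
wrist_force: [1.1, 0.4, -0.4]
opening: 0.0
finger_force: 0.0
```

Request:
drive_tool:
  increments:
    - {"fingers": 0,"tx": -0.8,"ty": -0.58,"tz": 0,"wx": 0,"wy": 0,"wz": 0}
    - {"fingers": 0,"tx": -1.6,"ty": -1.16,"tz": 0,"wx": 0,"wy": 0,"wz": 0}
    - {"fingers": 0,"tx": -2.4,"ty": -1.74,"tz": 0,"wx": 0,"wy": 0,"wz": -0.4}
    - {"fingers": 0,"tx": -2.9,"ty": -2.1,"tz": 0,"wx": 0,"wy": 0,"wz": -0.87}
    - {"fingers": 0,"tx": -2.9,"ty": -2.1,"tz": 0,"wx": 0,"wy": 0,"wz": -0.87}

```text
time_s: 2.35
ee_pos: [0.4441, 0.1832, 0.2313]
ee_rot: [[-0.976, 0.219, 0.002], [0.219, 0.976, -0.001], [-0.002, -0.0, -1.0]]
wrist_force: [-0.1, 0.1, 0.2]
opening: 0.0004
finger_force: 0.0
```

Request:
drive_tool:
  increments:
    - {"fingers": 0,"tx": -0.8,"ty": -0.7,"tz": 0,"wx": 0,"wy": 0,"wz": 0}
    - {"fingers": 0,"tx": -1.5,"ty": -1.3,"tz": 0.3,"wx": 0,"wy": 0,"wz": 0}
    - {"fingers": 0,"tx": -2.1,"ty": -1.85,"tz": 0.7,"wx": 0,"wy": 0,"wz": 0}
    - {"fingers": 0,"tx": -2.53,"ty": -2.22,"tz": 1.2,"wx": 0,"wy": 0,"wz": 0}
    - {"fingers": 0,"tx": -2.53,"ty": -2.22,"tz": 1.5,"wx": 0,"wy": 0,"wz": 0}

```text
time_s: 2.77
ee_pos: [0.5231, 0.0751, 0.1696]
ee_rot: [[-0.976, 0.22, 0.001], [0.22, 0.976, -0.001], [-0.001, -0.0, -1.0]]
wrist_force: [-0.4, -0.2, 0.2]
opening: 0.0001
finger_force: 0.0
```

```bash
python3 - <<'E'
from plant import *
import cv2,numpy as np
snapshot("wrist")
s=observe();print(s["time_s"],s["ee_pos"]);ci=camera_info("wrist")
im=snapshot("wrist")
for q in["breaker_top","rocker_press","rocker_base","green_top","red_top","roller"]:
    print(q,[(np.round(d["position"],4).tolist(),round(d["conf"],2)) for d in spot_point("wrist",q)[:2]])
K=ci["camera_matrix"]
def pr(p):
    c=ci["R"]@np.array(p)+ci["t"];u=K@c;return u[:2]/u[2]
for p,n in[((.521,.077,.076),"b"),((.509,.0224,.074),"g"),((.551,.1277,.084),"r"),((.497,-.0323,.0765),"x")]:
    u=pr(p);print(n,u);cv2.drawMarker(im,tuple(int(v) for v in u),(255,0,255),0,14,1)
cv2.imwrite("pics/w1.png",im)
E
```

```text
2.8167 [0.52026565 0.07650196 0.16741298]
breaker_top [([0.5166, 0.0763, 0.0754], 0.56)]
rocker_press [([0.5483, 0.1296, 0.0778], 0.61)]
rocker_base [([0.5343, 0.1366, 0.0624], 0.63)]
green_top [([0.51, 0.0195, 0.0702], 0.66)]
red_top [([0.4982, -0.0316, 0.0791], 0.66)]
roller [([0.5656, 0.0391, 0.0005], 0.75), ([0.5495, 0.1285, 0.0821], 0.16)]
b [279.055873   213.91957306]
g [202.31312361 213.40353048]
r [357.54493651 241.56755604]
x [123.98143357 214.63289203]
```

View pics/w1.png

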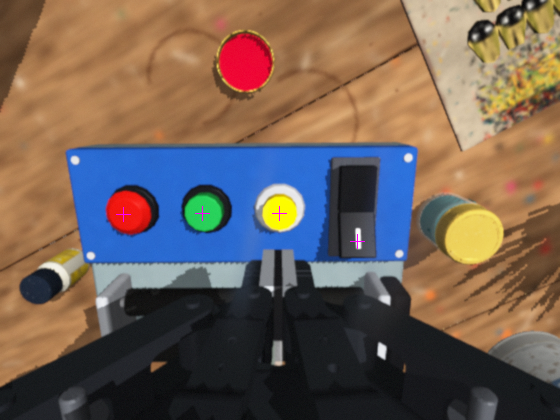

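The projected estimates land on the yellow (279,213), green (203,212) and rocker bar (358,240) in the wrist view. Pressing the breaker.

Request:
drive_tool:
  increments:
    - {"fingers": 0,"tx": 0,"ty": 0,"tz": 0.7,"wx": 0,"wy": 0,"wz": 0}
    - {"fingers": 0,"tx": 0,"ty": 0,"tz": 1.4,"wx": 0,"wy": 0,"wz": 0}
    - {"fingers": 0,"tx": 0,"ty": 0,"tz": 2.0,"wx": 0,"wy": 0,"wz": 0}
    - {"fingers": 0,"tx": 0,"ty": 0,"tz": 2.0,"wx": 0,"wy": 0,"wz": 0}
    - {"fingers": 0,"tx": 0,"ty": 0,"tz": 2.0,"wx": 0,"wy": 0,"wz": 0}

```text
time_s: 3.58
ee_pos: [0.52, 0.0776, 0.0912]
ee_rot: [[-0.977, 0.215, -0.002], [0.215, 0.977, 0.0], [0.002, -0.0, -1.0]]
wrist_force: [-0.0, -0.6, -0.2]
opening: 0.0001
finger_force: 0.0
```

Request:
drive_tool:
  increments:
    - {"fingers": 0,"tx": 0,"ty": 0,"tz": 0.15,"wx": 0,"wy": 0,"wz": 0}
    - {"fingers": 0,"tx": 0,"ty": 0,"tz": 0.3,"wx": 0,"wy": 0,"wz": 0}
    - {"fingers": 0,"tx": 0,"ty": 0,"tz": 0.4,"wx": 0,"wy": 0,"wz": 0}
    - {"fingers": 0,"tx": 0,"ty": 0,"tz": 0.5,"wx": 0,"wy": 0,"wz": 0}
    - {"fingers": 0,"tx": 0,"ty": 0,"tz": 0.5,"wx": 0,"wy": 0,"wz": 0}

```text
time_s: 4.0
ee_pos: [0.5214, 0.0772, 0.0713]
ee_rot: [[-0.976, 0.216, 0.001], [0.216, 0.976, 0.0], [-0.001, 0.0, -1.0]]
wrist_force: [0.5, 0.2, -0.4]
opening: 0.0002
finger_force: 0.0
```

Request:
drive_tool:
  increments:
    - {"fingers": 0,"tx": 0,"ty": 0,"tz": 0.03,"wx": 0,"wy": 0,"wz": 0}
    - {"fingers": 0,"tx": 0,"ty": 0,"tz": 0.06,"wx": 0,"wy": 0,"wz": 0}
    - {"fingers": 0,"tx": 0,"ty": 0,"tz": 0.1,"wx": 0,"wy": 0,"wz": 0}
    - {"fingers": 0,"tx": 0,"ty": 0,"tz": 0.1,"wx": 0,"wy": 0,"wz": 0}

```text
time_s: 4.33
ee_pos: [0.5214, 0.0771, 0.068]
ee_rot: [[-0.976, 0.216, 0.001], [0.216, 0.976, 0.0], [-0.001, 0.0, -1.0]]
wrist_force: [-0.3, -0.3, 5.7]
opening: -0.0001
finger_force: 3.4
```

Request:
drive_tool:
  increments:
    - {"fingers": 0,"tx": 0,"ty": 0,"tz": 0.05,"wx": 0,"wy": 0,"wz": 0}
    - {"fingers": 0,"tx": 0,"ty": 0,"tz": 0.1,"wx": 0,"wy": 0,"wz": 0}
    - {"fingers": 0,"tx": 0,"ty": 0,"tz": 0.1,"wx": 0,"wy": 0,"wz": 0}
    - {"fingers": 0,"tx": 0,"ty": 0,"tz": 0.1,"wx": 0,"wy": 0,"wz": 0}

```text
time_s: 4.67
ee_pos: [0.5215, 0.0771, 0.0677]
ee_rot: [[-0.976, 0.216, 0.003], [0.216, 0.976, -0.0], [-0.003, 0.0, -1.0]]
wrist_force: [-11.0, -0.5, 33.5]
opening: 0.0001
finger_force: 17.1
```

Request:
drive_tool:
  increments:
    - {"fingers": 0,"tx": 0,"ty": 0,"tz": -0.6,"wx": 0,"wy": 0,"wz": 0}
    - {"fingers": 0,"tx": 0,"ty": 0,"tz": -1.3,"wx": 0,"wy": 0,"wz": 0}
    - {"fingers": 0,"tx": 0,"ty": 0,"tz": -1.6,"wx": 0,"wy": 0,"wz": 0}
    - {"fingers": 0,"tx": 0,"ty": 0,"tz": -1.6,"wx": 0,"wy": 0,"wz": 0}

```text
time_s: 5.0
ee_pos: [0.523, 0.0771, 0.1304]
ee_rot: [[-0.976, 0.216, 0.006], [0.216, 0.976, -0.0], [-0.005, 0.001, -1.0]]
wrist_force: [-0.5, -0.3, -0.1]
opening: 0.0004
finger_force: 0.0
```

Request:
drive_tool:
  increments:
    - {"fingers": 0,"tx": -0.25,"ty": 0.7,"tz": 0,"wx": 0,"wy": 0,"wz": 0}
    - {"fingers": 0,"tx": -0.5,"ty": 1.4,"tz": 0,"wx": 0,"wy": 0,"wz": 0}
    - {"fingers": 0,"tx": -0.5,"ty": 1.4,"tz": 0.3,"wx": 0,"wy": 0,"wz": 0}
    - {"fingers": 0,"tx": -0.5,"ty": 1.4,"tz": 0.6,"wx": 0,"wy": 0,"wz": 0}
    - {"fingers": 0,"tx": -0.5,"ty": 1.4,"tz": 0.7,"wx": 0,"wy": 0,"wz": 0}

```text
time_s: 5.42
ee_pos: [0.5507, 0.1278, 0.0961]
ee_rot: [[-0.977, 0.215, -0.005], [0.215, 0.977, -0.0], [0.004, -0.001, -1.0]]
wrist_force: [-0.4, 0.5, 0.0]
opening: -0.0001
finger_force: 0.0
```

```bash
python3 - <<'E'
from plant import *
import cv2
snapshot("wrist");s=observe();print(s["time_s"],s["ee_pos"],s["wrist_force"])
cv2.imwrite("pics/w2.png",snapshot("wrist"))
E
```

```text
5.4667 [0.55038922 0.12749632 0.09605967] [-1.28600314 -0.93296319 -0.6375494 ]
```

View pics/w2.png

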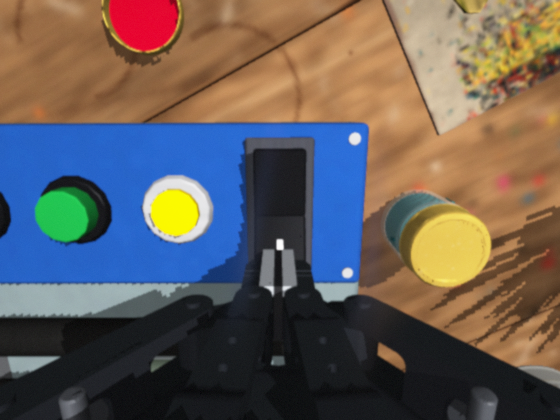

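The tips at (280,255) sit over the rocker's raised half, and the yellow button at (175,212) is sunk in its collar. Pressing the rocker.

Request:
drive_tool:
  increments:
    - {"fingers": 0,"tx": 0,"ty": 0,"tz": 0.15,"wx": 0,"wy": 0,"wz": 0}
    - {"fingers": 0,"tx": 0,"ty": 0,"tz": 0.3,"wx": 0,"wy": 0,"wz": 0}
    - {"fingers": 0,"tx": 0,"ty": 0,"tz": 0.42,"wx": 0,"wy": 0,"wz": 0}
    - {"fingers": 0,"tx": 0,"ty": 0,"tz": 0.52,"wx": 0,"wy": 0,"wz": 0}
    - {"fingers": 0,"tx": 0,"ty": 0,"tz": 0.52,"wx": 0,"wy": 0,"wz": 0}

```text
time_s: 5.93
ee_pos: [0.5528, 0.1273, 0.0782]
ee_rot: [[-0.976, 0.216, 0.0], [0.216, 0.976, 0.0], [-0.0, 0.0, -1.0]]
wrist_force: [-0.1, -0.2, 1.2]
opening: 0.0003
finger_force: 0.0
```

Request:
drive_tool:
  increments:
    - {"fingers": 0,"tx": 0,"ty": 0,"tz": 0.04,"wx": 0,"wy": 0,"wz": 0}
    - {"fingers": 0,"tx": 0,"ty": 0,"tz": 0.08,"wx": 0,"wy": 0,"wz": 0}
    - {"fingers": 0,"tx": 0,"ty": 0,"tz": 0.08,"wx": 0,"wy": 0,"wz": 0}

```text
time_s: 6.18
ee_pos: [0.5529, 0.1274, 0.0753]
ee_rot: [[-0.976, 0.216, 0.001], [0.216, 0.976, -0.0], [-0.001, 0.0, -1.0]]
wrist_force: [0.9, 0.1, 1.8]
opening: 0.0002
finger_force: 0.6
```

Request:
drive_tool:
  increments:
    - {"fingers": 0,"tx": 0,"ty": 0,"tz": 0.05,"wx": 0,"wy": 0,"wz": 0}
    - {"fingers": 0,"tx": 0,"ty": 0,"tz": 0.1,"wx": 0,"wy": 0,"wz": 0}
    - {"fingers": 0,"tx": 0,"ty": 0,"tz": 0.1,"wx": 0,"wy": 0,"wz": 0}
    - {"fingers": 0,"tx": 0,"ty": 0,"tz": 0.1,"wx": 0,"wy": 0,"wz": 0}

```text
time_s: 6.52
ee_pos: [0.5531, 0.1275, 0.0747]
ee_rot: [[-0.976, 0.216, 0.003], [0.216, 0.976, -0.0], [-0.003, 0.0, -1.0]]
wrist_force: [-6.6, -2.5, 23.0]
opening: -0.0003
finger_force: 11.4
```

Hard stop at 0.0747 with 23 N, so the rocker is on. Moving over to green.

Request:
drive_tool:
  increments:
    - {"fingers": 0,"tx": 0,"ty": 0,"tz": -0.6,"wx": 0,"wy": 0,"wz": 0}
    - {"fingers": 0,"tx": 0,"ty": 0,"tz": -1.2,"wx": 0,"wy": 0,"wz": 0}
    - {"fingers": 0,"tx": 0,"ty": 0,"tz": -1.4,"wx": 0,"wy": 0,"wz": 0}
    - {"fingers": 0,"tx": 0,"ty": 0,"tz": -1.4,"wx": 0,"wy": 0,"wz": 0}

```text
time_s: 6.85
ee_pos: [0.5538, 0.1279, 0.1294]
ee_rot: [[-0.976, 0.216, 0.004], [0.216, 0.976, 0.001], [-0.003, 0.001, -1.0]]
wrist_force: [0.2, 0.2, 0.1]
opening: -0.0002
finger_force: 0.0
```

Request:
drive_tool:
  increments:
    - {"fingers": 0,"tx": 0.15,"ty": -0.8,"tz": 0,"wx": 0,"wy": 0,"wz": 0}
    - {"fingers": 0,"tx": 0.3,"ty": -1.6,"tz": 0,"wx": 0,"wy": 0,"wz": 0}
    - {"fingers": 0,"tx": 0.4,"ty": -2.4,"tz": 0,"wx": 0,"wy": 0,"wz": 0}
    - {"fingers": 0,"tx": 0.48,"ty": -2.8,"tz": 0,"wx": 0,"wy": 0,"wz": 0}
    - {"fingers": 0,"tx": 0.48,"ty": -2.8,"tz": 0,"wx": 0,"wy": 0,"wz": 0}

```text
time_s: 7.27
ee_pos: [0.507, 0.0201, 0.1254]
ee_rot: [[-0.976, 0.219, -0.004], [0.219, 0.976, -0.0], [0.004, -0.001, -1.0]]
wrist_force: [-0.3, 0.1, -0.1]
opening: -0.0001
finger_force: 0.0
```

```bash
python3 - <<'E'
from plant import *
import cv2,numpy as np
snapshot("wrist");s=observe();print(s["time_s"],s["ee_pos"],s["wrist_force"]);ci=camera_info("wrist")
im=snapshot("wrist")
for q in["breaker_top","rocker_press","green_top","red_top"]:
    print(q,[(np.round(d["position"],4).tolist(),round(d["conf"],2)) for d in spot_point("wrist",q)[:2]])
for p in[(*s["ee_pos"][:2],.074),(.521,.077,.068)]:
    u=ci["camera_matrix"]@(ci["R"]@np.array(p)+ci["t"]);cv2.drawMarker(im,tuple(int(v) for v in u[:2]/u[2]),(255,0,255),0,14,1)
cv2.imwrite("pics/w3.png",im)
E
```

```text
7.3167 [0.50797284 0.02130871 0.12575114] [ 0.19825345  0.66616496 -0.06839817]
breaker_top [([0.5166, 0.0761, 0.0666], 0.73), ([0.5651, 0.0413, 0.0022], 0.7)]
rocker_press [([0.5559, 0.13, 0.0702], 0.8)]
green_top [([0.5125, 0.0199, 0.0713], 0.56)]
red_top [([0.4964, -0.0326, 0.0777], 0.92)]
```

View pics/w3.png

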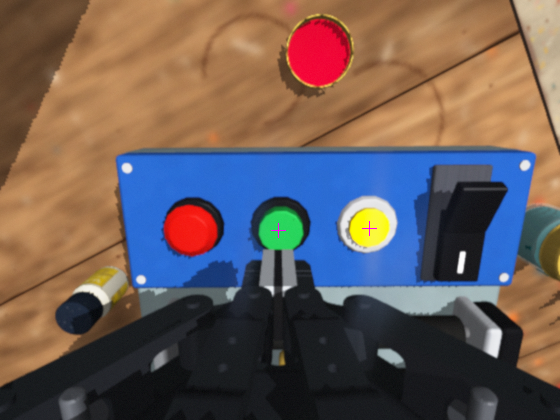

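The rocker is tipped to on (near half raised at (478,205)), yellow at (369,229) is home, and the tool is centred on green (279,230). Pressing and holding it.

Request:
drive_tool:
  increments:
    - {"fingers": 0,"tx": 0,"ty": 0,"tz": 0.5,"wx": 0,"wy": 0,"wz": 0}
    - {"fingers": 0,"tx": 0,"ty": 0,"tz": 0.95,"wx": 0,"wy": 0,"wz": 0}
    - {"fingers": 0,"tx": 0,"ty": 0,"tz": 1.15,"wx": 0,"wy": 0,"wz": 0}
    - {"fingers": 0,"tx": 0,"ty": 0,"tz": 1.25,"wx": 0,"wy": 0,"wz": 0}
    - {"fingers": 0,"tx": 0,"ty": 0,"tz": 1.35,"wx": 0,"wy": 0,"wz": 0}

```text
time_s: 7.98
ee_pos: [0.5096, 0.0228, 0.073]
ee_rot: [[-0.977, 0.215, -0.001], [0.215, 0.977, 0.0], [0.001, 0.0, -1.0]]
wrist_force: [-1.8, 1.0, 2.5]
opening: 0.0003
finger_force: 1.0
```

Request:
drive_tool:
  increments:
    - {"fingers": 0,"tx": 0,"ty": 0,"tz": 0.06,"wx": 0,"wy": 0,"wz": 0}
    - {"fingers": 0,"tx": 0,"ty": 0,"tz": 0.12,"wx": 0,"wy": 0,"wz": 0}
    - {"fingers": 0,"tx": 0,"ty": 0,"tz": 0.18,"wx": 0,"wy": 0,"wz": 0}
    - {"fingers": 0,"tx": 0,"ty": 0,"tz": 0.18,"wx": 0,"wy": 0,"wz": 0}
    - {"fingers": 0,"tx": 0,"ty": 0,"tz": 0.18,"wx": 0,"wy": 0,"wz": 0}

```text
time_s: 8.4
ee_pos: [0.5098, 0.0227, 0.0679]
ee_rot: [[-0.976, 0.216, 0.001], [0.216, 0.976, 0.001], [-0.001, 0.001, -1.0]]
wrist_force: [-5.6, 2.2, 13.1]
opening: 0.0002
finger_force: 6.3
```

Green is at its end stop (z 0.068, 13 N against a 4.5 N spring). I'll hold a moment and hand in.

Request:
drive_tool:
  increments:
    - {"fingers": 0,"tx": 0,"ty": 0,"tz": 0.02,"wx": 0,"wy": 0,"wz": 0}
    - {"fingers": 0,"tx": 0,"ty": 0,"tz": 0.02,"wx": 0,"wy": 0,"wz": 0}
    - {"fingers": 0,"tx": 0,"ty": 0,"tz": 0.02,"wx": 0,"wy": 0,"wz": 0}
    - {"fingers": 0,"tx": 0,"ty": 0,"tz": 0.02,"wx": 0,"wy": 0,"wz": 0}

```text
time_s: 8.73
ee_pos: [0.5098, 0.0227, 0.0678]
ee_rot: [[-0.976, 0.216, 0.002], [0.216, 0.976, 0.001], [-0.002, 0.001, -1.0]]
wrist_force: [-7.7, 2.8, 18.1]
opening: 0.0
finger_force: 9.1
```

```bash
python3 -c "
from plant import *
s=observe();print(s['ee_pos'],s['wrist_force']);print(hand_in())"
```

```text
[0.5097891  0.02274455 0.06779284] [-7.66276556  2.81234134 18.07479611]
the job is handed in; nothing more can be done
None
```

I handed the job in at about 8.7 s: yellow breaker pushed home, then rocker tipped to on, then green jog button held fully down at 18 N; no move went near the red button or the loose items.

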